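Set out the sampling station

TASK

On the black mat, stand each bottle centred on the coaster of its cap's colour, and set the small carton flat at the middle of the mat between them, its long side along the row. Then stand both small vials on the carton, each centred on its own half: blue-capped towards the blue coaster, white-capped towards the yellow one. Leave the tall orange-capped bottle and the glass beaker where they stand.

Things in the scene. Friction and masses are not known exactly. Their poses are not given: they have to be found in the camera images.
- bottle_blue_centre (a point): Glass bottle with a blue cap, standing loose, body 56 mm in diameter, 104 mm high, 0.3 kg nominal. The point is at its centre, 52 mm above its underside; z is up its axis. Like the other things to be moved, it starts in the row between the robot and the mat.
- bottle_yellow_centre (a point): Glass bottle with a yellow cap, otherwise the same as the blue-capped one: 56 mm in diameter, 104 mm high. The point is at its centre, 52 mm above its underside; z up.
- carton_centre (a point): Small loose closed cardboard carton, off-white with a grey lower part, 45 mm (its x) by 75 mm (its y, the long side) by 45 mm high, 0.28 kg nominal, rigid, flat top. The point is at its centre, 22.5 mm above its underside. Each half of its top is centred 19 mm from the carton's centre along its y axis.
- vial_blue_centre (a point): Small white sample vial with a blue cap, standing loose, 23 mm in diameter, 45 mm high. The point is at its centre, 22.5 mm above its underside; z up.
- vial_white_centre (a point): Small white sample vial with a white cap, standing loose, 23 mm in diameter, 45 mm high. The point is at its centre, 22.5 mm above its underside; z up.
- mat_centre (a point): Thin black rubber mat fixed to the worktop, 150 mm (its x, pointing away from the robot) by 380 mm (its y, to the robot's left, along the row), 3 mm thick. The point is the middle of its top face. The two coasters lie on it, 135 mm to either side of this point along its y; which one is left and which right varies.
- blue_coaster_top (a point): Round blue coaster fixed on the mat, 80 mm in diameter, 4 mm thick. The point is the centre of its flat top, 7 mm above the worktop.
- yellow_coaster_top (a point): Round yellow coaster fixed on the mat, 80 mm in diameter, 4 mm thick. The point is the centre of its flat top, 7 mm above the worktop.
- tall_bottle_centre (a point): Bystander: taller glass bottle with an orange cap and a yellow label, 70 mm in diameter, 142 mm high, loose. The point is at its centre, 71 mm above its underside. To be left alone.
- beaker_centre (a point): Bystander: small empty glass beaker, 51 mm in diameter, 67 mm high, loose. The point is at its centre, 33.5 mm above its underside. To be left alone.
Mind the look-alikes: they are no part of the job. What is shaped like the part that bears bottle_yellow_centre but purple is not meant. Leave any red look-alike of the part that bears bottle_blue_centre alone.

How it is judged:
At the end, for the whole second after the job is handed in: Bottles upright, within 12 mm of their colour's coaster centre; carton flat, within 12 mm of the mat's centre, 0.15 rad of its y; vials upright on it, 11-28 mm from its centre, within 9 mm of its middle line, blue towards blue, white towards yellow; all at rest; bystanders within 20 mm (horizontal distance between bottle_blue_centre and blue_coaster_top below 0.012 m and height (world z) of bottle_blue_centre between 0.055 and 0.064 m and angle between each of bottle_blue_centre, bottle_yellow_centre, carton_centre, vial_blue_centre, vial_white_centre's own z axis and vertical below 0.12 rad and horizontal distance between bottle_yellow_centre and yellow_coaster_top below 0.012 m and height (world z) of bottle_yellow_centre between 0.055 and 0.064 m and horizontal distance between carton_centre and mat_centre below 0.012 m and angle between the y axis of carton_centre and the y axis of mat_centre, either way round below 0.15 rad and height (world z) of carton_centre between 0.0215 and 0.03 m and horizontal distance between vial_blue_centre and carton_centre between 0.011 and 0.028 m and x of vial_blue_centre in the frame of carton_centre between -0.009 and 0.009 m and horizontal distance between vial_blue_centre and blue_coaster_top below 0.138 m and height (world z) of vial_blue_centre between 0.066 and 0.076 m and horizontal distance between vial_white_centre and carton_centre between 0.011 and 0.028 m and x of vial_white_centre in the frame of carton_centre between -0.009 and 0.009 m and horizontal distance between vial_white_centre and yellow_coaster_top below 0.138 m and height (world z) of vial_white_centre between 0.066 and 0.076 m and linear speed of each of bottle_blue, bottle_yellow, carton, vial_blue, vial_white below 0.02 m/s and distance of each of tall_bottle_centre, beaker_centre from where it was at the start of the episode below 0.02 m); the robot touches nothing.
It fails at once if the tall orange-capped bottle is knocked over or pushed away (distance of tall_bottle_centre from where it was at the start of the episode above 0.03 m or angle between tall_bottle_centre's own z axis and vertical above 0.5 rad).
It fails at once if the glass beaker is knocked over or pushed away (distance of beaker_centre from where it was at the start of the episode above 0.03 m or angle between beaker_centre's own z axis and vertical above 0.5 rad).
It also fails if it takes over 131 s, if anything falls off the work surface, if the arm or the gripper's body presses on something with over 40 N, if the wrist force passes 120 N, or if a joint passes its speed limit or range.

ROBOT

A 6-joint arm with a two-finger parallel gripper is mounted at the origin on a cart in front of the work surface, level with it; the furniture and walls round the work are solid. World frame = base frame: x ahead of the robot, y to its left, z up, the work surface at z = 0. Lengths are in m, angles in rad, forces in N, time in s.
With the tool pointing down it reaches from about 0.35 to 0.95 m from the base axis. Payload 17.4 kg.
Tool frame: the origin (TCP) lies at the very end of the fingers, on their centre line; the grasp point (between the pads) lies manip.pinch_z behind it (manip.pinch_z is the distance from the TCP to the grasp point, in m); z points along the fingers, y is the line along which they close (so a half turn about z gives the same grasp; the last joint's range is limited). The gripper opens to 93 mm and grips with 3 to 60 N. Pads are 15 mm wide; open, the fingers measure 128 mm over their backs; the gripper's body (75 mm by 188 mm) begins 65 mm behind the grasp point.
Start: joints at [-1.17, 0.116, 1.442, -0, 1.584, -0.038], TCP at [0.287, -0.611, 0.219] pointing down, gripper open.
Joint ranges: [-2.83, 2.83], [-0.83, 2.19], [0.07, 2.5], [-1.14, 4.28], [0.01, 3], [-2.97, 2.97]. Speed limits (rad/s): [1.89, 1.89, 2.22, 3.14, 3.14, 3.14].

INTERFACE

Orientations are given as a unit quaternion [w, x, y, z].
In Python, from cell import manip, optics gives the robot as it stands.
- The arm moves only by the shell command python3 -m inch 'ROWS' [FORCE]. ROWS is JSON, a list of rows, each a list of 7 numbers: the shift along the tool's x, y, z normalised to -1 to 1, where 1 is 60 mm, then the turn, a rotation vector about the tool's x, y, z normalised to -1 to 1, where 1 is 0.15 rad, then the opening, from 0 (shut) to 1 (fully open). A call has 1 to 12 rows; each row shifts and turns the commanded pose from where the row before left it, along the tool's axes as they then stand; what a row does not reach is not made up. A row lasts 1/8 s, in which the tool goes at most 62.5 mm and 10.7 degrees, less where a joint would pass 70% of its speed; a pose out of reach is approached as far as the arm can. A call with a number of a shift or a turn outside -1 to 1 is refused whole. A call with a gripper value outside its range is refused whole. The fingers move at their own pace and stop on an object; FORCE is the grip in N (left out, the last holds). Time passes only in rows, so rows that do not move let the fingers close. It gives the time, the measured TCP pose, the force, the opening and the grip force at its end, in the units of the state.
- manip.sense(): the state, without advancing time (a new reading comes with each control period).
- optics.get_image(name): name is "scene" or "top"; returns a dict with "frame" (420x560x3 uint8, red, green, blue), "range_z" (420x560 float32, m along the optical axis (not along the pixel's ray), 0 where there is no reading), "fovy" (degrees; the focal length in pixels is half the picture's height over the tangent of half this angle, whatever the lens; pixels are square), "cx", "cy" (the principal point, pixels), "camera_from_world" (4x4, takes a point from world to camera coordinates). Camera axes: x right, y down, z forward; pixel columns grow to the right and rows downward; lengths in m; the calibration is good to about 2 mm. A picture is of the moment at which its call begins.
- manip.job_done(): hands the job in; it is judged then, once.
The state is a dict: "time": time; "joint_pos": joint angles; "joint_velocities": joint speeds; "effort": joint torques, N m; "position": TCP position; "eef_rot": TCP orientation; "ft_force": force on the tool from outside, world axes, zero at the start; "moment": the same for the moment, N m; "grip_width": finger opening in m; "finger_force": force on a finger pad.
Only numpy, scipy, OpenCV 4.12 (cv2) and the standard library are available. Lean on these libraries where they do the work, as an engineer would, in place of code of your own. Each camera call takes 0.05 s, during which the arm holds its last target. There are 200 camera calls.

## Working session

There is one attempt and no reset: what is moved stays moved. The work goes in short steps, Python scripts to look and compute and a shell command to move; the robot and the scene stay as the last step left them, time stands still between calls to the robot, and variables do not carry over. Pictures are saved under pics/ and viewed, at most 14 in all, crops included, and the job is handed in when it is done.

```bash
ls; mkdir -p pics; python3 - <<'E'
from cell import manip, optics
import cv2, numpy as np
print(manip.pinch_z, manip.sense())
for n in("scene","top"):
    d=optics.get_image(n); cv2.imwrite(f"pics/{n}0.png",d["frame"][:,:,::-1]); np.savez(f"pics/{n}0.npz",**d)
    print(n,d["fovy"],d["cx"],d["cy"],np.round(d["camera_from_world"],3).tolist())
E
```

```text
pics
0.0188 {'time': 0.0, 'joint_pos': array([-1.16981647e+00,  1.16488665e-01,  1.44226062e+00, -2.64526551e-05,
        1.58403026e+00, -3.78355308e-02]), 'joint_velocities': array([ 1.39842558e-03, -3.36526264e-04, -3.40182912e-05,  1.77563517e-03,
       -1.54707108e-04,  6.34042500e-04]), 'effort': array([ 9.59455174e-04, -7.21265888e+01, -6.22605228e+01,  7.81985116e-02,
        2.38291954e-02, -1.10963267e-04]), 'position': array([ 0.28666534, -0.61086888,  0.21790627]), 'eef_rot': array([-5.81301192e-04,  9.76026402e-01,  2.17651352e-01, -1.20169851e-04]), 'ft_force': array([ 0.13831373,  0.66005041, -1.00598048]), 'moment': array([-0.02640845, -0.03028161, -0.02403833]), 'finger_force': 0.0, 'grip_width': 0.09298438153550372}
scene 51.64763583325802 278.13117189387805 218.4240390362277 [[0.836, -0.548, 0.025, -0.467], [-0.206, -0.355, -0.912, 0.178], [0.509, 0.757, -0.41, 0.741], [0.0, 0.0, 0.0, 1.0]]
top 43.57423872364015 277.50518030141814 214.37552890235352 [[0.015, -1.0, 0.003, 0.007], [-0.989, -0.016, -0.148, 0.544], [0.148, -0.001, -0.989, 1.463], [0.0, 0.0, 0.0, 1.0]]
```

View pics/scene0.png

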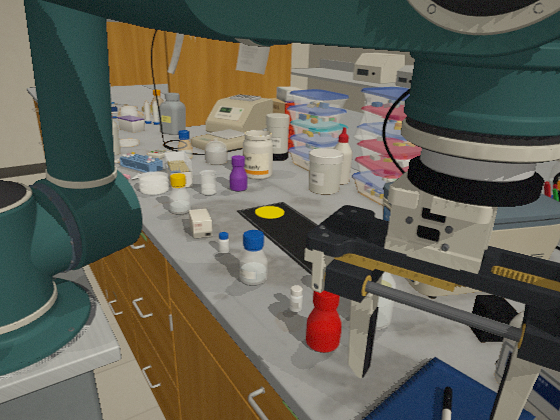

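View pics/top0.png

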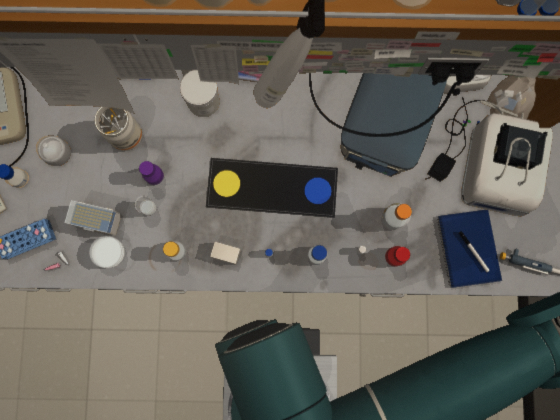

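The scene view shows the purple and red look-alikes, and the tall orange-capped bottle hidden behind the gripper. In the top view:
- **Coasters:** yellow (227,184), blue (318,191).
- **Things to move:** yellow bottle (173,251), carton (225,253), blue vial (268,253), blue bottle (318,254), white vial (362,250).
- **To be left alone:** red bottle (398,256), tall bottle (399,215), beaker (148,206), purple bottle (150,173).

```bash
cat > h.py <<'E'
import numpy as np, cv2
from scipy.spatial.transform import Rotation as R
from cell import manip, optics
def cloud(d):
    f=210/np.tan(np.radians(d["fovy"]/2)); v,u=np.mgrid[0:420,0:560]; z=d["range_z"]
    c=np.stack([(u-d["cx"])/f*z,(v-d["cy"])/f*z,z],-1); T=np.linalg.inv(d["camera_from_world"])
    return c@T[:3,:3].T+T[:3,3]
HUE=dict(blue=(100,125,120),yellow=(18,35,120),white=(0,180,0),any=(0,180,0))
def find(d,u,v,zlo,zhi,col="any",r=15):
    """world points within r px of (u,v), by hue and height; (centre, n, extents)"""
    P=cloud(d); hsv=cv2.cvtColor(d["frame"],cv2.COLOR_RGB2HSV); lo,hi,s=HUE[col]
    V,U=np.mgrid[0:420,0:560]
    m=(abs(U-u)<=r)&(abs(V-v)<=r)&(P[...,2]>zlo)&(P[...,2]<zhi)&(hsv[...,0]>=lo)&(hsv[...,0]<=hi)&(hsv[...,1]>=s)&(d["range_z"]>0)
    q=P[m]; return q
def show(n,q):
    if len(q)==0: print(n,"none"); return
    c=(q.min(0)+q.max(0))/2
    print(n,len(q),"mean",q.mean(0).round(4),"mid",c.round(4),"ext",np.ptp(q,axis=0).round(3))
def go(x,y,z,yaw=np.pi/2):
    """tool-axis shift in units of 60 mm, and turn in units of .15 rad, to TCP x,y,z, tool x heading yaw, tool down"""
    s=manip.sense(); w=s["eef_rot"]; r=R.from_quat([w[1],w[2],w[3],w[0]])
    t=R.from_euler("z",yaw)*R.from_euler("x",np.pi)
    rv=(r.inv()*t).as_rotvec()
    print("now",s["position"].round(4),"shift(now axes)",(r.inv().apply(np.array([x,y,z])-s["position"])/.06).round(2),"shift(after turn)",(t.inv().apply(np.array([x,y,z])-s["position"])/.06).round(2),"turn",(rv/.15).round(2))
E
python3 - <<'E'
from h import *
d=dict(np.load("pics/top0.npz"))
show("ycoaster",find(d,227,184,.0,.015,"yellow",18)); show("bcoaster",find(d,318,191,.0,.015,"blue",18))
show("bottleY",find(d,173,251,.09,.12,"yellow")); show("bottleB",find(d,318,254,.09,.12,"blue"))
show("vialB",find(d,268,253,.038,.055,"blue",9)); show("vialW",find(d,362,250,.038,.055,"any",9))
q=find(d,225,253,.038,.055,"any",20); show("carton",q)
r=cv2.minAreaRect((q[:,:2]*1000).astype(np.float32)); print(r, cv2.boxPoints(r).round(0).tolist())
show("tall",find(d,399,213,.13,.155)); show("beaker",find(d,148,206,.05,.08)); show("red",find(d,398,256,.08,.12))
show("purple",find(d,150,173,.08,.12))
go(.45,-.3,.25)
E
```

```text
ycoaster 595 mean [0.64   0.1683 0.0066] mid [0.641  0.1681 0.0074] ext [0.085 0.081 0.015]
bcoaster 578 mean [ 0.6228 -0.101   0.0066] mid [ 0.6234 -0.1015  0.0074] ext [0.081 0.08  0.015]
bottleY 187 mean [0.4358 0.3044 0.1031] mid [0.4354 0.3048 0.1022] ext [0.039 0.041 0.023]
bottleB 162 mean [ 0.432  -0.0983  0.1034] mid [ 0.4321 -0.0982  0.1032] ext [0.036 0.039 0.018]
vialB 39 mean [0.4356 0.0391 0.0441] mid [0.4355 0.038  0.0469] ext [0.017 0.017 0.016]
vialW 46 mean [ 0.4481 -0.2246  0.0444] mid [ 0.4482 -0.2241  0.0445] ext [0.018 0.019 0.013]
carton 421 mean [0.4328 0.163  0.0447] mid [0.4325 0.1633 0.0456] ext [0.058 0.081 0.015]
((432.8738098144531, 162.94650268554688), (74.95775604248047, 45.559791564941406), 75.83760833740234) [[402.0, 132.0], [446.0, 121.0], [464.0, 194.0], [420.0, 205.0]]
tall 198 mean [ 0.5425 -0.32    0.1408] mid [ 0.5427 -0.321   0.1394] ext [0.04  0.041 0.017]
beaker 88 mean [0.5653 0.3985 0.0615] mid [0.5633 0.3938 0.0614] ext [0.048 0.05  0.021]
red 201 mean [ 0.431  -0.3227  0.1018] mid [ 0.4313 -0.3237  0.0979] ext [0.038 0.04  0.034]
purple 203 mean [0.6576 0.381  0.1014] mid [0.6591 0.3825 0.0953] ext [0.043 0.041 0.029]
now [ 0.2867 -0.6109  0.218 ] shift(now axes) [ 4.67 -3.53 -0.53] shift(after turn) [ 5.18  2.72 -0.53] turn [-0.01 -0.   -7.55]
```

```bash
python3 -m inch '[[0,0,0,0,0,-0.94,1],[0,0,0,0,0,-0.94,1],[0,0,0,0,0,-0.94,1],[0,0,0,0,0,-0.94,1],[0,0,0,0,0,-0.94,1],[0,0,0,0,0,-0.94,1],[0,0,0,0,0,-0.94,1],[0,0,0,0,0,-0.97,1]]' 30
python3 -m inch '[[0.8,0.22,0,0,0,0,1],[0.8,0.22,0,0,0,0,1],[0.8,0.22,0,0,0,0,1],[0.8,0.22,0,0,0,0,1],[0.8,0.22,0,0,0,0,1],[0.8,0.22,0,0,0,0,1],[0.8,0.22,0,0,0,0,1],[0.8,0.22,0,0,0,0,1],[0.8,0.22,0,0,0,0,1],[0.8,0.22,0,0,0,0,1],[0,0,0,0,0,0,1]]'
python3 -c "
from h import *
go(.432,-.0983,.035)"
```

```text
time: 1.1
position: [0.2867, -0.6109, 0.2182]
eef_rot: [-0.0, 0.705, 0.709, 0.0]
ft_force: [-0.7, 0.5, -0.7]
grip_width: 0.0932
finger_force: 0.0
time: 2.48
position: [0.4189, -0.1285, 0.2186]
eef_rot: [-0.0, 0.705, 0.709, 0.0]
ft_force: [0.1, 0.6, 0.6]
grip_width: 0.0926
finger_force: 0.0
now [ 0.4189 -0.1285  0.2186] shift(now axes) [0.5  0.22 3.06] shift(after turn) [0.5  0.22 3.06] turn [ 0.   -0.    0.03]
```

```bash
python3 -m inch '[[0.5,0.22,0.5,0,0,0.03,1],[0,0,0.7,0,0,0,1],[0,0,0.7,0,0,0,1],[0,0,0.6,0,0,0,1],[0,0,0.38,0,0,0,1],[0,0,0.3,0,0,0,1],[0,0,0,0,0,0,1],[0,0,0,0,0,0,0.3],[0,0,0,0,0,0,0.3],[0,0,0,0,0,0,0.3],[0,0,0,0,0,0,0.3],[0,0,0,0,0,0,0.3]]' 30
```

```text
time: 3.98
position: [0.4319, -0.101, 0.0281]
eef_rot: [0.0, 0.708, 0.706, 0.0]
ft_force: [0.7, 0.2, 1.8]
grip_width: 0.0555
finger_force: 30.0
```

```bash
python3 -m inch '[[0,0,-0.5,0,0,0,0.3],[0,0,-0.5,0,0,0,0.3],[-0.04,0.4,0,0,0,0,0.3],[0,0.7,0,0,0,0,0.3],[0,0.7,0,0,0,0,0.3],[0,0.7,0,0,0,0,0.3],[0,0.48,0,0,0,0,0.3],[0,0.2,0,0,0,0,0.3],[0,0,0.4,0,0,0,0.3],[0,0,0.3,0,0,0,0.3],[0,0,0.16,0,0,0,0.3],[0,0,0,0,0,0,0.3]]'
python3 -c "
from h import *
go(.6228,-.1037,.036,1.5708)"
```

```text
time: 5.48
position: [0.6221, -0.1042, 0.036]
eef_rot: [-0.0, 0.709, 0.706, -0.0]
ft_force: [0.5, -0.6, -3.4]
grip_width: 0.056
finger_force: 30.0
now [ 0.6221 -0.1042  0.036 ] shift(now axes) [0.01 0.01 0.  ] shift(after turn) [0.01 0.01 0.  ] turn [-0.   -0.   -0.03]
```

```bash
python3 -m inch '[[0,0,0.02,0,0,0,0.3],[0,0,0,0,0,0,0.9],[0,0,0,0,0,0,0.9],[0,0,0,0,0,0,0.9],[0,0,-0.5,0,0,0,0.9],[0,0,-0.8,0,0,0,0.9],[0,0,-0.8,0,0,0,0.9],[0.6,-0.5,0,0,0,0,0.9],[0.8,-0.6,0,0,0,0,0.9],[0.8,-0.6,0,0,0,0,0.9],[0.8,-0.6,0,0,0,0,0.9],[0.8,-0.5,0,0,0,0,1]]'
python3 -m inch '[[0.5,-0.3,0,0,0,0.8,1],[0,0,0,0,0,0.8,1],[0,0,0,0,0,0,1]]'
python3 - <<'E'
from h import *
go(.4328,.163,.006,1.323)
d=optics.get_image("top"); show("bottleB",find(d,318,191,.1,.125,"blue",20))
E
```

```text
time: 6.98
position: [0.4541, 0.1257, 0.1614]
eef_rot: [0.0, 0.709, 0.706, 0.0]
ft_force: [0.8, 0.2, -0.8]
grip_width: 0.0897
finger_force: 0.0
time: 7.35
position: [0.4374, 0.1549, 0.1613]
eef_rot: [0.0, 0.787, 0.616, 0.0]
ft_force: [-0.1, -0.1, 0.4]
grip_width: 0.0927
finger_force: 0.0
now [0.4374 0.1549 0.1613] shift(now axes) [ 0.11 -0.11  2.59] shift(after turn) [ 0.11 -0.11  2.59] turn [ 0.   -0.    0.03]
bottleB 172 mean [ 0.6213 -0.1016  0.1107] mid [ 0.6216 -0.1029  0.1105] ext [0.038 0.039 0.017]
```

```bash
python3 -m inch '[[0.11,-0.11,0.4,0,0,0.03,1],[0,0,0.7,0,0,0,1],[0,0,0.7,0,0,0,1],[0,0,0.5,0,0,0,1],[0,0,0.28,0,0,0,1],[0,0,0,0,0,0,0.3],[0,0,0,0,0,0,0.3],[0,0,0,0,0,0,0.3],[0,0,0,0,0,0,0.3],[0,0,0,0,0,0,0.3]]' 25
python3 -m inch '[[0,0,-0.5,0,0,0,0.3],[0,0,-0.5,0,0,-0.6,0.3],[0,0,0,0,0,-0.62,0.3],[0,0,0,0,0,0,0.3]]'
python3 -c "
from h import *
go(.6314,.0337,.010,1.507)"
```

```text
time: 8.65
position: [0.4329, 0.1627, 0.0066]
eef_rot: [0.0, 0.789, 0.614, 0.0]
ft_force: [-1.0, 0.6, -0.0]
grip_width: 0.0475
finger_force: 0.0
time: 9.15
position: [0.4326, 0.1626, 0.0662]
eef_rot: [-0.0, 0.73, 0.683, 0.0]
ft_force: [0.4, 0.2, -3.2]
grip_width: 0.0452
finger_force: 25.0
now [0.4326 0.1626 0.0662] shift(now axes) [-1.93  3.45  0.94] shift(after turn) [-1.93  3.44  0.94] turn [ 0.   -0.   -0.01]
```

```bash
python3 -m inch '[[-0.3,0.54,0,0,0,0,0.3],[-0.4,0.7,0,0,0,0,0.3],[-0.4,0.7,0,0,0,0,0.3],[-0.4,0.7,0,0,0,0,0.3],[-0.3,0.55,0,0,0,0,0.3],[-0.13,0.25,0,0,0,0,0.3],[0,0,0,0,0,0,0.3],[0,0,0.3,0,0,0,0.3],[0,0,0.3,0,0,0,0.3],[0,0,0.1,0,0,0,0.3],[0,0,0.08,0,0,0,0.3],[0,0,0,0,0,0,0.3]]'
python3 - <<'E'
from h import *
go(.6314,.0337,.010,1.507)
d=optics.get_image("scene"); P=cloud(d)
cv2.imwrite("pics/s1.png",cv2.resize(d["frame"][130:300,170:370,::-1],None,fx=3,fy=3))
E
```

```text
time: 10.65
position: [0.6311, 0.0336, 0.0194]
eef_rot: [-0.0, 0.73, 0.684, -0.0]
ft_force: [-0.3, -0.3, -1.6]
grip_width: 0.0449
finger_force: 25.0
now [0.6311 0.0336 0.0194] shift(now axes) [0.   0.01 0.16] shift(after turn) [0.   0.01 0.16] turn [-0.   -0.   -0.01]
```

View pics/s1.png

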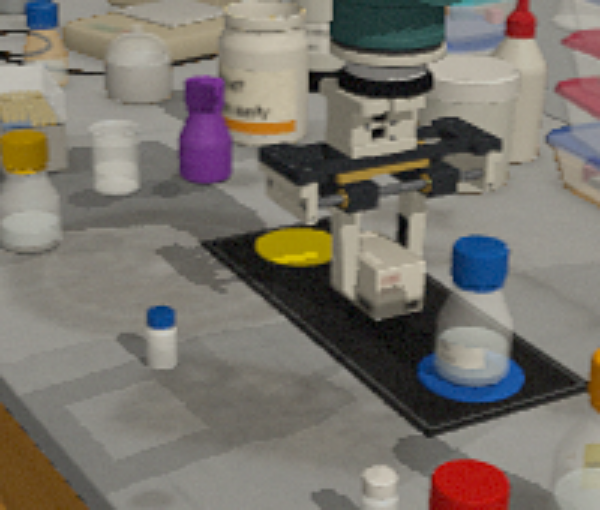

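The crop shows the blue bottle standing on its coaster and the carton held level just above the middle of the mat. Next I lower it gently and watch the force.

```bash
python3 -m inch '[[0,0,0.05,0,0,0,0.3],[0,0,0,0,0,0,0.3]]' | grep -E "pos|ft"
python3 -m inch '[[0,0,0.05,0,0,0,0.3],[0,0,0,0,0,0,0.3]]' | grep -E "pos|ft"
python3 -m inch '[[0,0,0.03,0,0,0,0.3],[0,0,0,0,0,0,0.3]]' | grep -E "pos|ft"
python3 -m inch '[[0,0,0.02,0,0,0,0.3],[0,0,0,0,0,0,0.3]]' | grep -E "pos|ft"
```

```text
position: [0.6311, 0.0335, 0.0164]
ft_force: [0.5, 0.4, -2.9]
position: [0.631, 0.0335, 0.0132]
ft_force: [0.2, 0.5, -2.0]
position: [0.6312, 0.0336, 0.0119]
ft_force: [-0.6, 0.0, 0.8]
position: [0.6313, 0.0335, 0.0118]
ft_force: [-8.1, 1.1, 14.8]
```

```bash
python3 -m inch '[[0,0,0,0,0,0,0.9],[0,0,0,0,0,0,0.9],[0,0,0,0,0,0,0.9],[0,0,0,0,0,0,0.9],[0,0,-0.4,0,0,0,0.9],[0,0,-0.7,0,0,0,1],[0,0,-0.8,0,0,0,1],[0,0,-0.7,0,0,0,1],[0.7,-0.58,0,0,0,0,1],[0.7,-0.58,0,0,0,0,1],[0.7,-0.58,0,0,0,0,1],[0.7,-0.58,0,0,0,0,1]]'
python3 -m inch '[[0.7,-0.58,0,0,0,0,1],[0.6,-0.5,0,0,0,0,1],[0.15,-0.1,0,0,0,0,1],[0,0,0,0,0,0,1]]'
python3 - <<'E'
from h import *
go(.4356,.3046,.028,1.507)
d=optics.get_image("top")
q=find(d,270,185,.042,.06,"any",25); show("carton",q)
r=cv2.minAreaRect((q[:,:2]*1000).astype(np.float32)); print(r)
E
```

```text
time: 13.2
position: [0.502, 0.2114, 0.1665]
eef_rot: [0.0, 0.73, 0.683, 0.0]
ft_force: [0.4, 0.2, 0.9]
grip_width: 0.0926
finger_force: 0.0
time: 13.7
position: [0.4382, 0.3019, 0.1664]
eef_rot: [0.0, 0.729, 0.684, 0.0]
ft_force: [0.5, 0.7, -0.0]
grip_width: 0.0929
finger_force: 0.0
now [0.4382 0.3019 0.1664] shift(now axes) [ 0.04 -0.05  2.31] shift(after turn) [ 0.04 -0.05  2.31] turn [ 0.  0. -0.]
carton 377 mean [0.6298 0.0349 0.0475] mid [0.6301 0.0341 0.0499] ext [0.049 0.077 0.016]
((630.4102783203125, 34.192386627197266), (75.21928405761719, 46.44252014160156), 86.6524429321289)
```

```bash
python3 -m inch '[[0.04,-0.05,0.4,0,0,0,1],[0,0,0.7,0,0,0,1],[0,0,0.6,0,0,0,1],[0,0,0.4,0,0,0,1],[0,0,0.2,0,0,0,1],[0,0,0,0,0,0,0.3],[0,0,0,0,0,0,0.3],[0,0,0,0,0,0,0.3],[0,0,0,0,0,0,0.3],[0,0,0,0,0,0,0.3],[0,0,0,0,0,0,0.3]]' 30
python3 -m inch '[[0,0,-0.5,0,0,0,0.3],[0,0,-0.5,0,0,0,0.3],[-0.25,0.4,0,0,0,0,0.3],[-0.4,0.7,0,0,0,0,0.3],[-0.4,0.7,0,0,0,0,0.3],[-0.4,0.7,0,0,0,0,0.3],[-0.4,0.7,0,0,0,0,0.3],[-0.2,0.34,0,0,0,0,0.3],[0,0,0.4,0,0,0,0.3],[0,0,0.3,0,0,0,0.3],[0,0,0.16,0,0,0,0.3],[0,0,0,0,0,0,0.3]]'
python3 -c "
from h import *
go(.640,.1683,.036,1.507)"
```

```text
time: 15.12
position: [0.4357, 0.3045, 0.029]
eef_rot: [0.0, 0.73, 0.684, 0.0]
ft_force: [-0.2, -0.9, 6.1]
grip_width: 0.0558
finger_force: 30.0
time: 16.62
position: [0.6389, 0.1681, 0.0367]
eef_rot: [-0.0, 0.73, 0.684, -0.0]
ft_force: [0.7, -0.5, -2.7]
grip_width: 0.0558
finger_force: 30.0
now [0.6389 0.1681 0.0367] shift(now axes) [0.   0.02 0.01] shift(after turn) [0.   0.02 0.01] turn [-0.    0.   -0.01]
```

```bash
python3 -m inch '[[0,0.02,0.02,0,0,0,0.3],[0,0,0,0,0,0,0.9],[0,0,0,0,0,0,0.9],[0,0,0,0,0,0,0.9],[0,0,0,0,0,0,0.9],[0,0,-0.5,0,0,0,0.9],[0,0,-0.8,0,0,0,0.9],[0,0,-0.8,0,0,0,0.9],[-0.4,-0.5,0,0,0,0,0.9],[-0.5,-0.7,0,0,0,0,0.9],[-0.5,-0.7,0,0,0,0,0.9],[-0.5,-0.7,0,0,0,0,0.9]]'
python3 -m inch '[[-0.4,-0.5,0,0,0,0,0.7],[-0.1,-0.1,0,0,0,0,0.7],[0,0,0,0,0,0,0.7]]'
python3 - <<'E'
from h import *
go(.4356,.0388,.007,1.52)
d=optics.get_image("top")
show("bottleY",find(d,227,184,.1,.125,"yellow",25))
E
```

```text
time: 18.12
position: [0.476, 0.0634, 0.1616]
eef_rot: [0.0, 0.73, 0.684, 0.0]
ft_force: [-0.1, -0.2, 0.1]
grip_width: 0.0835
finger_force: 0.0
time: 18.5
position: [0.4398, 0.0364, 0.1621]
eef_rot: [0.0, 0.73, 0.683, 0.0]
ft_force: [-0.1, -0.0, -0.1]
grip_width: 0.0657
finger_force: 0.0
now [0.4398 0.0364 0.1621] shift(now axes) [ 0.03 -0.07  2.58] shift(after turn) [ 0.04 -0.07  2.58] turn [ 0.01 -0.   -0.1 ]
bottleY 178 mean [0.6389 0.1684 0.1099] mid [0.6389 0.1679 0.1097] ext [0.04  0.039 0.017]
```

```bash
python3 -m inch '[[0.03,-0.07,0.4,0,0,0,0.5],[0,0,0.7,0,0,0,0.5],[0,0,0.7,0,0,0,0.5],[0,0,0.5,0,0,0,0.5],[0,0,0.28,0,0,0,0.5],[0,0,0,0,0,0,0.1],[0,0,0,0,0,0,0.1],[0,0,0,0,0,0,0.1],[0,0,0,0,0,0,0.1],[0,0,0,0,0,0,0.1],[0,0,0,0,0,0,0.1],[0,0,0,0,0,0,0.1]]' 12
python3 -m inch '[[0,0,-0.4,0,0,0,0.1],[0,0,-0.6,0,0,0,0.1],[0,0,-0.33,0,0,0,0.1],[-0.19,0.3,0,0,0,0,0.1],[0,0.6,0,0,0,0,0.1],[0,0.7,0,0,0,0,0.1],[0,0.7,0,0,0,0,0.1],[0,0.6,0,0,0,0,0.1],[0,0.35,0,0,0,0,0.1],[0,0,0,0,0,0,0.1],[0,0,0,0,0,0,0.1]]'
python3 - <<'E'
from h import *
go(.6293,.0152,.056,1.507)
d=optics.get_image("scene")
cv2.imwrite("pics/s2.png",cv2.resize(d["frame"][130:300,170:370,::-1],None,fx=3,fy=3))
E
```

```text
time: 20.05
position: [0.4362, 0.0386, 0.008]
eef_rot: [0.001, 0.73, 0.684, 0.001]
ft_force: [0.2, -0.2, 6.1]
grip_width: 0.0227
finger_force: 12.0
time: 21.42
position: [0.6286, 0.0144, 0.0867]
eef_rot: [-0.0, 0.73, 0.684, -0.0]
ft_force: [-0.4, -0.8, -0.7]
grip_width: 0.0228
finger_force: 12.0
now [0.6286 0.0144 0.0867] shift(now axes) [0.01 0.01 0.51] shift(after turn) [0.01 0.01 0.51] turn [-0.    0.   -0.01]
```

View pics/s2.png

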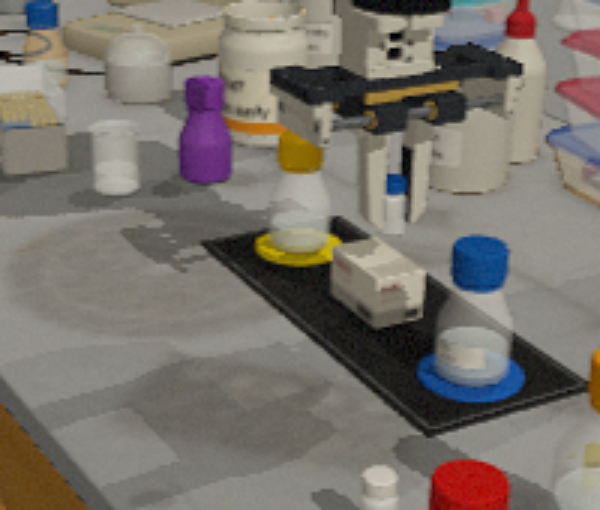

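The crop shows the vial held upright above the blue-side half of the carton, with both bottles on their coasters. I lower it and feel for contact.

```bash
python3 -m inch '[[0.01,0.01,0.3,0,0,0,0.1],[0,0,0.18,0,0,0,0.1],[0,0,0,0,0,0,0.1],[0,0,0,0,0,0,0.1]]' | grep -E "pos|ft"
python3 -m inch '[[0,0,0.02,0,0,0,0.1],[0,0,0,0,0,0,0.1]]' | grep -E "pos|ft"
python3 -m inch '[[0,0,0.02,0,0,0,0.1],[0,0,0,0,0,0,0.1]]' | grep -E "pos|ft"
```

```text
position: [0.6298, 0.015, 0.0579]
ft_force: [-0.1, 0.3, -0.3]
position: [0.6299, 0.015, 0.0567]
ft_force: [1.0, 0.4, -0.8]
position: [0.6298, 0.015, 0.0554]
ft_force: [0.5, 0.5, -0.8]
```

```bash
python3 -m inch '[[0,0,0.01,0,0,0,0.1],[0,0,0,0,0,0,0.1]]' | grep -E "pos|ft"
python3 -m inch '[[0,0,0,0,0,0,0.5],[0,0,0,0,0,0,0.5],[0,0,0,0,0,0,0.5],[0,0,0,0,0,0,0.5],[0,0,-0.3,0,0,0,0.5],[0,0,-0.7,0,0,0,0.5],[0,0,-0.8,0,0,0,0.5],[-0.4,-0.27,0,0,0,0,0.5],[-0.7,-0.46,0,0,0,0,0.5],[-0.7,-0.46,0,0,0,0,0.5],[-0.7,-0.46,0,0,0,0,0.5],[-0.7,-0.46,0,0,0,0,0.5]]'
python3 -m inch '[[-0.6,-0.4,0,0,0,0,0.6],[-0.35,-0.25,0,0,0,0,0.6],[0,0,0,0,0,0,0.6]]'
python3 - <<'E'
from h import *
go(.4481,-.2243,.008,1.507)
d=optics.get_image("top")
show("vialB",find(d,275,187,.085,.105,"blue",25))
q=find(d,270,185,.038,.06,"any",25); show("carton",q)
E
```

```text
position: [0.63, 0.015, 0.0551]
ft_force: [-0.4, 0.4, 3.1]
time: 24.22
position: [0.49, -0.1694, 0.1644]
eef_rot: [0.001, 0.73, 0.684, 0.0]
ft_force: [0.2, -0.8, -0.0]
grip_width: 0.0463
finger_force: 0.0
time: 24.6
position: [0.4477, -0.2237, 0.1643]
eef_rot: [0.001, 0.731, 0.683, 0.0]
ft_force: [-0.0, 0.4, -0.2]
grip_width: 0.0558
finger_force: 0.0
now [ 0.4477 -0.2237  0.1643] shift(now axes) [-0.01  0.    2.6 ] shift(after turn) [-0.01  0.01  2.6 ] turn [ 0.01  0.01 -0.03]
vialB 38 mean [0.6292 0.0156 0.093 ] mid [0.6292 0.0157 0.0939] ext [0.018 0.017 0.01 ]
carton 345 mean [0.6289 0.0379 0.0473] mid [0.6297 0.0342 0.0468] ext [0.05  0.077 0.018]
```

```bash
python3 -m inch '[[0,0,0.4,0,0,0,0.5],[0,0,0.7,0,0,0,0.5],[0,0,0.7,0,0,0,0.5],[0,0,0.5,0,0,0,0.5],[0,0,0.3,0,0,0,0.5],[0,0,0,0,0,0,0.1],[0,0,0,0,0,0,0.1],[0,0,0,0,0,0,0.1],[0,0,0,0,0,0,0.1],[0,0,0,0,0,0,0.1],[0,0,0,0,0,0,0.1],[0,0,0,0,0,0,0.1]]' 12
python3 -m inch '[[0,0,-0.4,0,0,0,0.1],[0,0,-0.6,0,0,0,0.1],[0,0,-0.7,0,0,0,0.1],[0,0,-0.4,0,0,0,0.1],[0.4,0.23,0,0,0,0,0.1],[0.7,0.4,0,0,0,0,0.1],[0.7,0.4,0,0,0,0,0.1],[0.8,0.46,0,0,0,0,0.1],[0.8,0.46,0,0,0,0,0.1],[0.7,0.4,0,0,0,0,0.1],[0.5,0.29,0,0,0,0,0.1],[0.2,0.12,0,0,0,0,0.1]]'
python3 -m inch '[[0,0,0,0,0,0,0.1],[0,0,0,0,0,0,0.1]]'
python3 - <<'E'
from h import *
go(.6315,.0532,.057,1.507)
d=optics.get_image("scene")
cv2.imwrite("pics/s3.png",cv2.resize(d["frame"][130:300,170:370,::-1],None,fx=3,fy=3))
E
```

```text
time: 26.15
position: [0.449, -0.223, 0.0081]
eef_rot: [0.001, 0.73, 0.684, 0.0]
ft_force: [0.5, 1.7, 7.3]
grip_width: 0.0228
finger_force: 12.0
time: 27.65
position: [0.633, 0.0553, 0.1329]
eef_rot: [-0.0, 0.729, 0.684, -0.0]
ft_force: [0.1, -0.3, -0.6]
grip_width: 0.0227
finger_force: 12.0
time: 27.9
position: [0.632, 0.0529, 0.133]
eef_rot: [0.0, 0.73, 0.683, -0.0]
ft_force: [-0.4, 0.6, -1.2]
grip_width: 0.0227
finger_force: 12.0
now [0.632  0.0529 0.133 ] shift(now axes) [ 0.   -0.01  1.27] shift(after turn) [ 0.   -0.01  1.27] turn [ 0.    0.   -0.02]
```

View pics/s3.png

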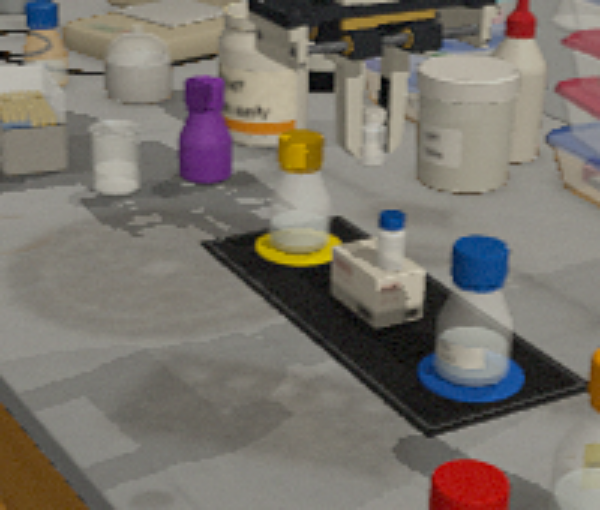

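The blue-capped vial stands on the carton, and the white-capped one is held upright above the other half. I lower it.

```bash
python3 -m inch '[[0,0,0.4,0,0,0,0.1],[0,0,0.5,0,0,0,0.1],[0,0,0.25,0,0,0,0.1],[0,0,0.1,0,0,0,0.1],[0,0,0,0,0,0,0.1],[0,0,0,0,0,0,0.1]]' | grep -E "pos|ft"
python3 -m inch '[[0,0,0.02,0,0,0,0.1],[0,0,0,0,0,0,0.1]]' | grep -E "pos|ft"
python3 -m inch '[[0,0,0.02,0,0,0,0.1],[0,0,0,0,0,0,0.1]]' | grep -E "pos|ft"
```

```text
position: [0.6329, 0.0539, 0.0589]
ft_force: [-0.4, -1.0, 0.7]
position: [0.6325, 0.0539, 0.0569]
ft_force: [0.1, 0.3, -0.0]
position: [0.6326, 0.0539, 0.0558]
ft_force: [-1.0, 0.7, 2.9]
```

```bash
python3 -m inch '[[0,0,0,0,0,0,0.5],[0,0,0,0,0,0,0.5],[0,0,0,0,0,0,0.5],[0,0,0,0,0,0,0.5],[0,0,-0.3,0,0,0,0.5],[0,0,-0.7,0,0,0,0.5],[0,0,-0.8,0,0,0,0.5],[0,-0.6,-0.6,0,0,0,0.5],[0,-0.8,0,0,0,0,0.5],[0,-0.8,0,0,0,0,0.5],[0,0,0,0,0,0,0.5],[0,0,0,0,0,0,0.5]]' | grep -E "time|pos"
python3 - <<'E'
from h import *
d=optics.get_image("top"); cv2.imwrite("pics/t9.png",d["frame"][:,:,::-1])
show("vialB",find(d,275,187,.085,.105,"blue",25)); show("vialW",find(d,266,180,.085,.105,"any",8))
show("bottleY",find(d,227,184,.1,.125,"yellow",25)); show("bottleB",find(d,318,191,.1,.125,"blue",25))
q=find(d,270,185,.042,.06,"any",25); show("carton",q);print(cv2.minAreaRect((q[:,:2]*1000).astype(np.float32)))
show("tall",find(d,399,213,.13,.155)); show("beaker",find(d,148,206,.05,.08))
E
```

```text
time: 30.7
position: [0.5012, 0.0625, 0.2007]
vialB 2 mean [0.6222 0.0184 0.0966] mid [0.6222 0.0184 0.0966] ext [0.002 0.    0.003]
vialW none
bottleY 106 mean [0.6459 0.1694 0.1101] mid [0.6439 0.1683 0.1095] ext [0.029 0.04  0.015]
bottleB 171 mean [ 0.6213 -0.1016  0.1104] mid [ 0.6211 -0.1027  0.1102] ext [0.038 0.04  0.017]
carton 3 mean [0.6153 0.0182 0.053 ] mid [0.615  0.0182 0.0543] ext [0.004 0.    0.009]
((615.0143432617188, 18.148874282836914), (4.147406101226807, 0.015577435493469238), 1.1673210859298706)
tall 195 mean [ 0.5427 -0.3199  0.1413] mid [ 0.5431 -0.3209  0.1403] ext [0.039 0.041 0.019]
beaker 83 mean [0.5652 0.3984 0.0624] mid [0.5635 0.3937 0.0612] ext [0.047 0.051 0.022]
```

View pics/t9.png

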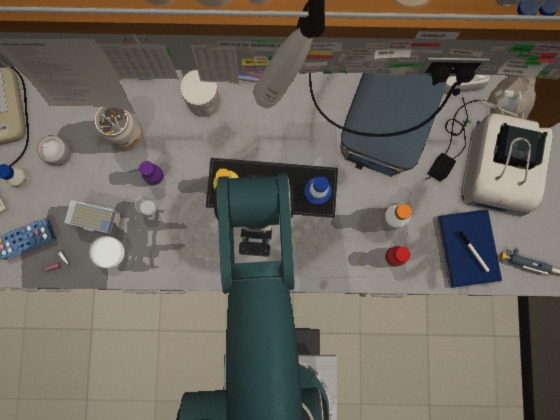

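The arm now covers the carton (about 265,185). Both bottles and the bystanders are in place. I move the arm aside to the right to see the carton.

```bash
python3 -m inch '[[-0.7,0,-0.3,0,0,0,0.5],[-0.9,0,0,0,0,0,0.5],[-0.9,0,0,0,0,0,0.5],[-0.9,0,0,0,0,0,0.5],[-0.7,0,0,0,0,0,0.5],[0,0,0,0,0,0,0.5],[0,0,0,0,0,0,0.5]]' | grep -E "time|pos"
python3 - <<'E'
from h import *
d=optics.get_image("top"); s=optics.get_image("scene")
cv2.imwrite("pics/s9.png",np.hstack([cv2.resize(d["frame"][140:230,200:350],None,fx=3,fy=3),cv2.resize(s["frame"][170:260,240:350],None,fx=3,fy=3)])[:,:,::-1])
show("vialB",find(d,275,187,.085,.105,"blue",25)); show("vialW",find(d,264,180,.085,.105,"any",6))
q=find(d,270,185,.042,.06,"any",25); show("carton",q);print(cv2.minAreaRect((q[:,:2]*1000).astype(np.float32)))
show("bottleY",find(d,227,184,.1,.125,"yellow",25))
E
```

```text
time: 31.62
position: [0.4851, -0.183, 0.2172]
vialB 38 mean [0.6292 0.0156 0.0929] mid [0.6303 0.0157 0.0931] ext [0.018 0.017 0.012]
vialW 45 mean [0.6314 0.0515 0.0921] mid [0.6313 0.0519 0.0928] ext [0.02  0.017 0.01 ]
carton 258 mean [0.6272 0.034  0.0476] mid [0.63   0.0341 0.0508] ext [0.05  0.077 0.018]
((630.5830688476562, 34.20663833618164), (74.8015365600586, 46.57033920288086), 85.93763732910156)
bottleY 178 mean [0.6391 0.1683 0.1103] mid [0.639  0.1683 0.1099] ext [0.039 0.04  0.019]
```

View pics/s9.png

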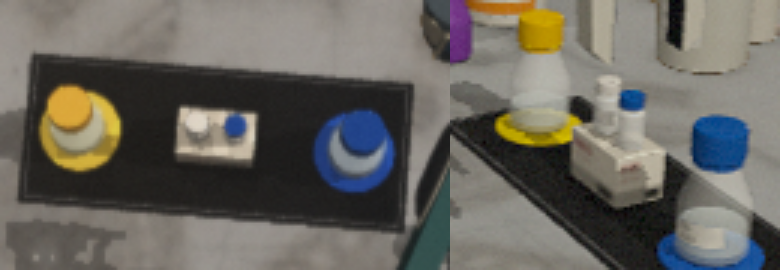

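Both vials stand upright on the carton (about 197,123 and 235,125 in the left panel), white towards yellow and blue towards blue. All positions are within tolerance, so I hand the job in.

```bash
python3 -c "
from cell import manip
print(manip.job_done())"
```

```text
the job is handed in; nothing more can be done
None
```

The job is handed in at about 32 s: bottles, carton and vials all measured well within tolerance in the last pictures, and the tall bottle and beaker had not moved; the hand-in call returned no verdict.

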